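# Heft the tins, clear out the spent ones, hold up the full one

## Robot

A 6-joint arm with a two-finger parallel gripper is mounted at the origin on the work surface. World frame = base frame: x ahead of the robot, y to its left, z up, the work surface at z = 0. Lengths are in m, angles in rad, forces in N, time in s.
With the tool pointing down it reaches from about 0.325 to 0.75 m from the base axis. Payload 7.6 kg.
Tool frame: the origin (TCP) lies at the very end of the fingers, on their centre line; the grasp point (between the pads) lies 19 mm behind it; z points along the fingers, y is the direction in which the jaws open and shut (so a half turn about z gives the same grasp; the last joint's range is limited). The gripper opens to 85 mm and grips with 20 to 120 N. Pads are 22 mm wide; open, the fingers measure 114 mm over their backs; the gripper's body (76 mm by 85 mm) begins 54 mm behind the grasp point. The pads swing forward as they close: fully open they stand 13 mm farther back than shut.
Start: joints at [1.066, 0.052, 1.401, -0, 1.689, -0.07], TCP at [0.221, 0.476, 0.231] pointing down, gripper open.
Joint ranges: [-2.9, 2.9], [-0.91, 2.17], [0.12, 2.37], [-1.06, 4.2], [0.26, 2.73], [-2.93, 2.93]. Speed limits (rad/s): [2.57, 2.57, 3.01, 3.14, 3.14, 3.14].

## Interface

Orientations are given as [roll, pitch, yaw] about the fixed x, y, z axes, in that order (R = Rz(yaw) Ry(pitch) Rx(roll)).
In Python, from plant import arm gives the robot as it stands.
- The arm moves only by the tool play_rows, never from a script. Its argument "targets" is text: rows parted by semicolons, each of 7 numbers parted by spaces: the turn, a rotation vector about the world's x, y, z in degrees, then the shift along the world's x, y, z in m, then the gripper command: -1 is shut, 1 is fully open, values between are in proportion. A call has 1 to 10 rows; each row is the pose to reach, as a shift and turn from the pose commanded when the call began; what a row does not reach only later rows make up. A row lasts 1/10 s, in which the tool goes at most 50 mm and 8.59 degrees, less where a joint would pass 70% of its speed; a pose out of reach is approached as far as the arm can. A call with a gripper value outside its range is refused whole. The fingers move at their own pace and stop on an object; the grip force is fixed at half the most. Time passes only in rows, so rows that repeat a pose let the fingers close. It gives the time, the measured TCP pose, the force and the opening at its end, in the units of the state.
- arm.sense(): the state, without advancing time (a new reading comes with each control period).
- arm.get_image(name): name is "scene" or "top" or "wrist"; returns a dict with "pixels" (384x512x3 uint8, red, green, blue), "fx", "fy", "cx", "cy" (pixels), "k1" (the pictures are not rectified: a ray, as slopes to the right and down, at radius r is drawn at 1 + k1 r^2 times it, then the intrinsics apply), "extrinsics" (4x4, takes a point from camera to world coordinates); the wrist camera has in their place "T_tool_cam" (4x4, takes a point from camera to tool coordinates, whose origin is the TCP and whose axes are the flange's). Camera axes: x right, y down, z forward; pixel columns grow to the right and rows downward; lengths in m; the calibration is good to about 2 mm. A picture is of the moment at which its call begins: read the wrist's pose just before it. There is no depth.
- arm.sign_off(): hands the job in, once; it reports no verdict.
The state is a dict: "time_s": time; "qpos": joint angles; "qvel": joint speeds; "joint_torque": joint torques, N m; "position": TCP position; "eef_rot": TCP orientation; "contact_force": force on the tool from outside, world axes, zero at the start; "wrist_torque": the same for the moment, N m; "width": opening from 0.0 (shut) to 1.0 (fully open).
Only numpy, scipy, OpenCV 4.12 (cv2) and the standard library are available. Lean on these libraries where they do the work, as an engineer would, in place of code of your own. Each camera call takes 0.05 s, during which the arm holds its last target. There are 200 camera calls.

## Task

Of the three look-alike closed tins on the shelf, one is still nearly full and two are almost used up: tell them apart by their weight in the gripper. Stand the two light ones upright and side by side inside the open blue caddy without dropping them, then finish with the heaviest one still in the gripper, held upright and still with its underside at least 15 cm above the shelf, so do not put it down or let go at the end. Keep all tins upright throughout and leave the spray bottles, the dustpan and the brush where they are.

Things in the scene. Friction and masses are not known exactly. Their poses are not given: they have to be found in the camera images.
- tin_a: One of three look-alike closed tins of hard cleaning-stone cake (contents do not shift): 60 mm diameter, 78 mm tall, bright steel lid on top with a 19 mm deep skirt flush with the wall, ochre-yellow wall with a broad dark green band. Origin: centre of its underside, z up its axis. Stands upright on the shelf at the start. The rigid wall may be gripped anywhere.
- tin_b: As tin_a: same size, same look, same origin. Of the three tins the full one outweighs each of the other two by 150 g or more; the other two differ by less than 100 g; all weigh under 0.6 kg. Neither look nor place tells the weight.
- tin_c: As tin_a: same size, same look.
- caddy: Blue plastic caddy fixed to the shelf, open on top: 170 mm (its x) by 280 mm (its y), rim at 95 mm, walls and floor 4 mm, rim bead 4 mm wider outside; inside 162 x 272 mm, undivided. Origin: centre of its underside; z up. Its flap lid, hinged on the +x side, is folded right back and slopes down behind (up to 175 mm beyond the +x wall, below 105 mm); it needs no handling.
- caddy_left (a point): Point on the caddy's inner floor, 68 mm from its centre towards its +y: a good place for the middle of one tin's underside.
- caddy_right (a point): Point on the caddy's inner floor, 68 mm from its centre towards its -y: a good place for the middle of the other tin's underside.
- spray_1: Bystander: empty white spray bottle with grey twist cap and trigger, 68 mm diameter, 211 mm tall, light and easily tipped. Origin: centre of its underside. To be left alone.
- spray_2: Bystander: second spray bottle, as spray_1.
- dustpan: Bystander: red plastic dustpan lying flat, pan 190 mm along its x and 220 mm wide, 50 mm high, handle running 115 mm out to its -x at 35 to 62 mm height. Origin: underside, 5 mm from the middle of the pan. To be left alone.
- scrub_brush: Bystander: grey nylon scrub brush lying bristles down, 150 mm along its x, 56 mm wide, 65 mm high with its bow handle. Origin: centre of its underside. To be left alone.

How it is judged:
On the way, in this order (a step that is already met when the one before it is completed fails the run):
1. a light tin stands released in the caddy (((x of tin_a in the frame of caddy between -0.082 and 0.082 m and y of tin_a in the frame of caddy between -0.137 and 0.137 m and z of tin_a in the frame of caddy below 0.015 m and angle between tin_a's own z axis and vertical below 0.15 rad and linear speed of tin_a below 0.03 m/s and contact force between the fingers and tin_a below 0.1 N and contact force between tin_a and caddy below 2.4 N) or (x of tin_b in the frame of caddy between -0.082 and 0.082 m and y of tin_b in the frame of caddy between -0.137 and 0.137 m and z of tin_b in the frame of caddy below 0.015 m and angle between tin_b's own z axis and vertical below 0.15 rad and linear speed of tin_b below 0.03 m/s and contact force between the fingers and tin_b below 0.1 N and contact force between tin_b and caddy below 2.4 N) or (x of tin_c in the frame of caddy between -0.082 and 0.082 m and y of tin_c in the frame of caddy between -0.137 and 0.137 m and z of tin_c in the frame of caddy below 0.015 m and angle between tin_c's own z axis and vertical below 0.15 rad and linear speed of tin_c below 0.03 m/s and contact force between the fingers and tin_c below 0.1 N and contact force between tin_c and caddy below 2.4 N))), for 0.2 s.
2. both light tins stand released in the caddy ((((x of tin_b in the frame of caddy between -0.082 and 0.082 m and y of tin_b in the frame of caddy between -0.137 and 0.137 m and z of tin_b in the frame of caddy below 0.015 m and angle between tin_b's own z axis and vertical below 0.15 rad and linear speed of tin_b below 0.03 m/s and contact force between the fingers and tin_b below 0.1 N and contact force between tin_b and caddy below 2.4 N) and (x of tin_c in the frame of caddy between -0.082 and 0.082 m and y of tin_c in the frame of caddy between -0.137 and 0.137 m and z of tin_c in the frame of caddy below 0.015 m and angle between tin_c's own z axis and vertical below 0.15 rad and linear speed of tin_c below 0.03 m/s and contact force between the fingers and tin_c below 0.1 N and contact force between tin_c and caddy below 2.4 N)) or ((x of tin_a in the frame of caddy between -0.082 and 0.082 m and y of tin_a in the frame of caddy between -0.137 and 0.137 m and z of tin_a in the frame of caddy below 0.015 m and angle between tin_a's own z axis and vertical below 0.15 rad and linear speed of tin_a below 0.03 m/s and contact force between the fingers and tin_a below 0.1 N and contact force between tin_a and caddy below 2.4 N) and (x of tin_c in the frame of caddy between -0.082 and 0.082 m and y of tin_c in the frame of caddy between -0.137 and 0.137 m and z of tin_c in the frame of caddy below 0.015 m and angle between tin_c's own z axis and vertical below 0.15 rad and linear speed of tin_c below 0.03 m/s and contact force between the fingers and tin_c below 0.1 N and contact force between tin_c and caddy below 2.4 N)) or ((x of tin_a in the frame of caddy between -0.082 and 0.082 m and y of tin_a in the frame of caddy between -0.137 and 0.137 m and z of tin_a in the frame of caddy below 0.015 m and angle between tin_a's own z axis and vertical below 0.15 rad and linear speed of tin_a below 0.03 m/s and contact force between the fingers and tin_a below 0.1 N and contact force between tin_a and caddy below 2.4 N) and (x of tin_b in the frame of caddy between -0.082 and 0.082 m and y of tin_b in the frame of caddy between -0.137 and 0.137 m and z of tin_b in the frame of caddy below 0.015 m and angle between tin_b's own z axis and vertical below 0.15 rad and linear speed of tin_b below 0.03 m/s and contact force between the fingers and tin_b below 0.1 N and contact force between tin_b and caddy below 2.4 N)))), for 0.2 s.
3. the remaining, heaviest tin is held up in the gripper (((height (world z) of tin_a above 0.145 m and angle between tin_a's own z axis and vertical below 0.3 rad and contact force between the fingers and tin_a above 2 N and linear speed of tin_a below 0.04 m/s and contact force between tin_a and caddy below 0.1 N and contact force between tin_a and spray_1 below 0.1 N and contact force between tin_a and spray_2 below 0.1 N and contact force between tin_a and dustpan below 0.1 N and contact force between tin_a and scrub_brush below 0.1 N and contact force between tin_a and tin_b below 0.1 N and contact force between tin_a and tin_c below 0.1 N) or (height (world z) of tin_b above 0.145 m and angle between tin_b's own z axis and vertical below 0.3 rad and contact force between the fingers and tin_b above 2 N and linear speed of tin_b below 0.04 m/s and contact force between tin_b and caddy below 0.1 N and contact force between tin_b and spray_1 below 0.1 N and contact force between tin_b and spray_2 below 0.1 N and contact force between tin_b and dustpan below 0.1 N and contact force between tin_b and scrub_brush below 0.1 N and contact force between tin_b and tin_a below 0.1 N and contact force between tin_b and tin_c below 0.1 N) or (height (world z) of tin_c above 0.145 m and angle between tin_c's own z axis and vertical below 0.3 rad and contact force between the fingers and tin_c above 2 N and linear speed of tin_c below 0.04 m/s and contact force between tin_c and caddy below 0.1 N and contact force between tin_c and spray_1 below 0.1 N and contact force between tin_c and spray_2 below 0.1 N and contact force between tin_c and dustpan below 0.1 N and contact force between tin_c and scrub_brush below 0.1 N and contact force between tin_c and tin_a below 0.1 N and contact force between tin_c and tin_b below 0.1 N))), for 0.2 s.
At the end, for the whole second after the job is handed in: Heaviest tin in the gripper, underside at least 15 cm up (5 mm allowed), within 0.3 rad of upright, still, carried by the fingers alone; both light tins (under 2.4 N on the caddy; the full one is heavier) stand on the caddy's floor, within 0.15 rad of upright, released, at rest (((((x of tin_b in the frame of caddy between -0.082 and 0.082 m and y of tin_b in the frame of caddy between -0.137 and 0.137 m and z of tin_b in the frame of caddy below 0.015 m and angle between tin_b's own z axis and vertical below 0.15 rad and linear speed of tin_b below 0.03 m/s and contact force between the fingers and tin_b below 0.1 N and contact force between tin_b and caddy below 2.4 N) and (x of tin_c in the frame of caddy between -0.082 and 0.082 m and y of tin_c in the frame of caddy between -0.137 and 0.137 m and z of tin_c in the frame of caddy below 0.015 m and angle between tin_c's own z axis and vertical below 0.15 rad and linear speed of tin_c below 0.03 m/s and contact force between the fingers and tin_c below 0.1 N and contact force between tin_c and caddy below 2.4 N)) and (height (world z) of tin_a above 0.145 m and angle between tin_a's own z axis and vertical below 0.3 rad and contact force between the fingers and tin_a above 2 N and linear speed of tin_a below 0.04 m/s and contact force between tin_a and caddy below 0.1 N and contact force between tin_a and spray_1 below 0.1 N and contact force between tin_a and spray_2 below 0.1 N and contact force between tin_a and dustpan below 0.1 N and contact force between tin_a and scrub_brush below 0.1 N and contact force between tin_a and tin_b below 0.1 N and contact force between tin_a and tin_c below 0.1 N)) or (((x of tin_a in the frame of caddy between -0.082 and 0.082 m and y of tin_a in the frame of caddy between -0.137 and 0.137 m and z of tin_a in the frame of caddy below 0.015 m and angle between tin_a's own z axis and vertical below 0.15 rad and linear speed of tin_a below 0.03 m/s and contact force between the fingers and tin_a below 0.1 N and contact force between tin_a and caddy below 2.4 N) and (x of tin_c in the frame of caddy between -0.082 and 0.082 m and y of tin_c in the frame of caddy between -0.137 and 0.137 m and z of tin_c in the frame of caddy below 0.015 m and angle between tin_c's own z axis and vertical below 0.15 rad and linear speed of tin_c below 0.03 m/s and contact force between the fingers and tin_c below 0.1 N and contact force between tin_c and caddy below 2.4 N)) and (height (world z) of tin_b above 0.145 m and angle between tin_b's own z axis and vertical below 0.3 rad and contact force between the fingers and tin_b above 2 N and linear speed of tin_b below 0.04 m/s and contact force between tin_b and caddy below 0.1 N and contact force between tin_b and spray_1 below 0.1 N and contact force between tin_b and spray_2 below 0.1 N and contact force between tin_b and dustpan below 0.1 N and contact force between tin_b and scrub_brush below 0.1 N and contact force between tin_b and tin_a below 0.1 N and contact force between tin_b and tin_c below 0.1 N)) or (((x of tin_a in the frame of caddy between -0.082 and 0.082 m and y of tin_a in the frame of caddy between -0.137 and 0.137 m and z of tin_a in the frame of caddy below 0.015 m and angle between tin_a's own z axis and vertical below 0.15 rad and linear speed of tin_a below 0.03 m/s and contact force between the fingers and tin_a below 0.1 N and contact force between tin_a and caddy below 2.4 N) and (x of tin_b in the frame of caddy between -0.082 and 0.082 m and y of tin_b in the frame of caddy between -0.137 and 0.137 m and z of tin_b in the frame of caddy below 0.015 m and angle between tin_b's own z axis and vertical below 0.15 rad and linear speed of tin_b below 0.03 m/s and contact force between the fingers and tin_b below 0.1 N and contact force between tin_b and caddy below 2.4 N)) and (height (world z) of tin_c above 0.145 m and angle between tin_c's own z axis and vertical below 0.3 rad and contact force between the fingers and tin_c above 2 N and linear speed of tin_c below 0.04 m/s and contact force between tin_c and caddy below 0.1 N and contact force between tin_c and spray_1 below 0.1 N and contact force between tin_c and spray_2 below 0.1 N and contact force between tin_c and dustpan below 0.1 N and contact force between tin_c and scrub_brush below 0.1 N and contact force between tin_c and tin_a below 0.1 N and contact force between tin_c and tin_b below 0.1 N)))); the arm keeps its last pose, push and grip.
It fails at once if a bystander is shifted more than 30 mm or tipped (distance of any of spray_1, spray_2, dustpan, scrub_brush from where it was at the start of the episode above 0.03 m or angle between any of spray_1, spray_2, dustpan, scrub_brush's own z axis and vertical above 0.5 rad).
It fails at once if a tin is tipped more than 0.8 rad (angle between any of tin_a, tin_b, tin_c's own z axis and vertical above 0.8 rad).
It fails at once if a tin is dropped (falls faster than 0.75 m/s out of the fingers, about 30 mm) ((linear speed of tin_a above 0.75 m/s and contact force between the fingers and tin_a below 0.05 N) or (linear speed of tin_b above 0.75 m/s and contact force between the fingers and tin_b below 0.05 N) or (linear speed of tin_c above 0.75 m/s and contact force between the fingers and tin_c below 0.05 N)).
It also fails if it takes over 72 s, if anything falls off the work surface, if the arm or the gripper's body presses on something with over 40 N, if the wrist force passes 120 N, or if a joint passes its speed limit or range.

## Working session

There is one attempt and no reset: what is moved stays moved. The work goes in short steps, Python scripts to look and compute and a tool call to move; the robot and the scene stay as the last step left them, time stands still between calls to the robot, and variables do not carry over. Pictures are saved under pics/ and viewed, about 8 in all and at most 12, crops included, and the job is handed in when it is done.

Besides the shell and the picture viewer there is one more tool, called after "Request:" by a JSON object that holds its "name" and its "arguments". play_rows: Moves the arm, as the interface text tells. Its arguments: {"type":"object","properties":{"targets":{"type":"string"}},"required":["targets"]}

```bash
mkdir -p pics && cat > h.py <<'E'
import numpy as np, cv2
from plant import arm
from scipy.spatial.transform import Rotation as R
def snap(n,f):
    im=arm.get_image(n); cv2.imwrite(f'pics/{f}.png',cv2.cvtColor(im['pixels'],cv2.COLOR_RGB2BGR)); return im
def cal(im,s=None):
    E=im.get('extrinsics')
    if E is None:
        T=np.eye(4);T[:3,:3]=R.from_euler('xyz',s['eef_rot']).as_matrix();T[:3,3]=s['position'];E=T@im['T_tool_cam']
    return np.array(E),im
def px2w(im,u,v,z,E=None):
    E=np.array(im['extrinsics']) if E is None else E
    d=np.array([(u-im['cx'])/im['fx'],(v-im['cy'])/im['fy']]);p=d.copy()
    for _ in range(30): p=d/(1+im['k1']*(p@p))
    r=E[:3,:3]@np.array([p[0],p[1],1]);o=E[:3,3]
    return o+r*(z-o[2])/r[2]
def w2px(im,P,E=None):
    E=np.array(im['extrinsics']) if E is None else E
    c=E[:3,:3].T@(np.array(P)-E[:3,3]);p=c[:2]/c[2];p=p*(1+im['k1']*(p@p))
    return p*[im['fx'],im['fy']]+[im['cx'],im['cy']]
E
python3 - <<'E'
from h import *
s=arm.sense();print(s)
a=snap('top','top0');b=snap('scene','scene0')
for i in(a,b):print({k:np.round(v,3).tolist() for k,v in i.items() if k!='pixels'})
A=cv2.imread('pics/top0.png');cv2.imwrite('pics/top0b.png',cv2.resize(A,(800,600),interpolation=cv2.INTER_CUBIC))
E
```

```text
{'time_s': 0.0, 'qpos': array([ 1.06570388e+00,  5.28429555e-02,  1.40173163e+00, -1.17565027e-07,
        1.68859459e+00, -7.02721912e-02]), 'qvel': array([ 0.00048092, -0.00037977,  0.00126976,  0.00095781, -0.00195353,
       -0.00025181]), 'joint_torque': array([-1.01123198e-03, -3.81669831e+01, -3.60185659e+01, -1.19572119e-04,
        6.09878189e-03, -2.11620323e-05]), 'position': array([0.22097492, 0.4758984 , 0.2304657 ]), 'eef_rot': array([-3.14002001e+00, -1.10578282e-04,  2.70677230e+00]), 'contact_force': array([-0.42365927, -0.81189775, -0.11799592]), 'wrist_torque': array([0.00920858, 0.00919672, 0.01426772]), 'width': 0.9996535127519638}
{'fx': 353.976, 'fy': 353.976, 'cx': 257.166, 'cy': 198.271, 'k1': 0.026, 'extrinsics': [[0.074, -0.974, 0.213, 0.307], [-0.997, -0.073, 0.012, -0.083], [0.004, -0.213, -0.977, 1.198], [0.0, 0.0, 0.0, 1.0]]}
{'fx': 370.466, 'fy': 370.466, 'cx': 261.377, 'cy': 194.012, 'k1': -0.064, 'extrinsics': [[0.534, -0.565, 0.629, -0.208], [-0.846, -0.34, 0.412, -0.561], [-0.019, -0.751, -0.66, 0.867], [0.0, 0.0, 0.0, 1.0]]}
```

View pics/top0b.png

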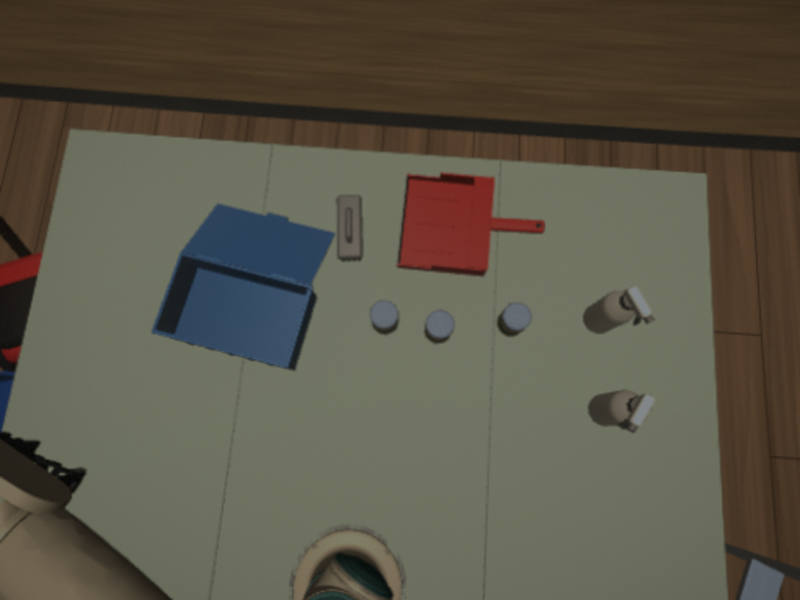

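View pics/scene0.png

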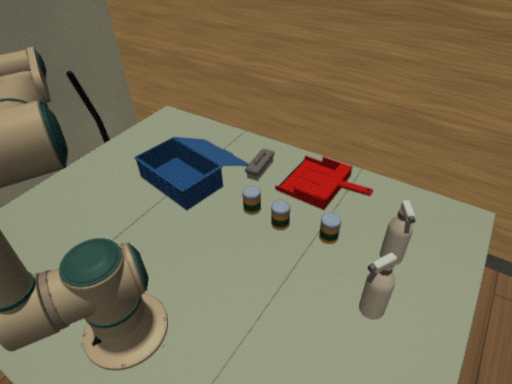

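The top view shows the lids at about (384,312), (440,322) and (516,316) in the 800x600 picture. The caddy rim corners are near (153,332), (295,368), (315,290) and (183,257). The scene view agrees. Next I'll enlarge the middle of the top view.

```bash
python3 - <<'E'
from h import *
a=arm.get_image('top')
A=cv2.cvtColor(a['pixels'],cv2.COLOR_RGB2BGR)
# crop x 90..350, y 120..245 by 3
c=cv2.resize(A[120:245,90:350],None,fx=3,fy=3,interpolation=cv2.INTER_CUBIC);c=cv2.convertScaleAbs(c,alpha=1.5);cv2.imwrite('pics/crop.png',c)
for u,v in[(384,313),(440,323),(516,316)]:print('tin',px2w(a,u/1.5625,v/1.5625,.078).round(3))
for u,v in[(153,332),(295,368),(315,290),(183,257)]:print('rim',px2w(a,u/1.5625,v/1.5625,.095).round(3))
# lid: bright low saturation bluish
hsv=cv2.cvtColor(A,cv2.COLOR_BGR2HSV)
for u,v in[(384,313),(440,323),(516,316),(400,400)]:print(hsv[int(v/1.5625),int(u/1.5625)],)
E
```

```text
tin [ 0.542 -0.033  0.078]
tin [ 0.529 -0.15   0.078]
tin [ 0.556 -0.306  0.078]
rim [0.464 0.426 0.095]
rim [0.413 0.134 0.095]
rim [0.576 0.111 0.095]
rim [0.625 0.391 0.095]
[105  31 115]
[105  31 116]
[104  33 116]
[ 35  37 116]
```

View pics/crop.png

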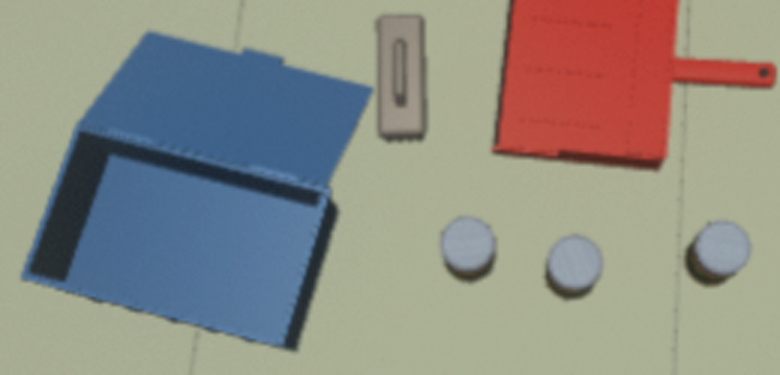

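The crop shows the lids at (468,244), (575,263) and (722,248), and the caddy rim corners at (22,277), (296,350), (328,187) and (78,126). The lid flap is on the far side.

```bash
cat > m.py <<'E'
from h import *
def tins(a,z=.078):
    hsv=cv2.cvtColor(a['pixels'],cv2.COLOR_RGB2HSV)
    m=cv2.inRange(hsv,(95,15,90),(115,60,255));n,l,st,c=cv2.connectedComponentsWithStats(m)
    for i in range(1,n):
        if st[i,4]>120: print(st[i].tolist(),c[i].round(1),px2w(a,*c[i],z).round(4))
E
python3 - <<'E'
from m import *
a=arm.get_image('top');tins(a)
from scipy.optimize import least_squares
c=np.array([(22,277),(296,350),(328,187),(78,126)])/3+[90,120]
P=np.array([px2w(a,u,v,.095)[:2] for u,v in c])
print(P.round(3),[np.linalg.norm(P[i]-P[i-1]).round(3) for i in range(4)])
L=np.array([(-.089,.144),(-.089,-.144),(.089,-.144),(.089,.144)])
f=lambda p:(np.array([w2px(a,[*(p[:2]+np.array([[np.cos(p[2]),-np.sin(p[2])],[np.sin(p[2]),np.cos(p[2])]])@q),.095]) for q in L])-c).ravel()
r=least_squares(f,[.52,.26,.2]);x,y,t=r.x;print(r.x.round(4),r.fun.round(1))
for s in(1,-1):print((x-s*.068*np.sin(t)).round(4),(y+s*.068*np.cos(t)).round(4))
b=arm.get_image('scene')
for T in[(.54,-.033,.078),(.525,-.15,.078),(.55,-.306,.078)]:print(w2px(b,T))
tins(b)
E
```

```text
[237, 193, 18, 16, 224] [245.3 200.6] [ 0.5406 -0.0318  0.078 ]
[322, 194, 18, 17, 230] [330.7 201.9] [ 0.557  -0.3073  0.078 ]
[273, 199, 17, 17, 232] [281.2 206.9] [ 0.5287 -0.149   0.078 ]
[474, 358, 27, 26, 476] [487.  372.8] [ 0.0864 -0.7699  0.078 ]
[[0.465 0.427]
 [0.41  0.134]
 [0.586 0.12 ]
 [0.633 0.396]] [np.float64(0.171), np.float64(0.299), np.float64(0.177), np.float64(0.28)]
[ 0.5233  0.2689 -0.1647] [ 0.3  1.8 -2.4 -1.   2.3 -0.3 -0.1 -0.5]
0.5345 0.336
0.5122 0.2019
[251.43283595 191.00792128]
[280.19184537 206.38877417]
[329.65382676 219.94604777]
[243, 186, 17, 12, 156] [251.  191.7] [ 0.5363 -0.0336  0.078 ]
[272, 201, 18, 12, 182] [280.3 206.5] [ 0.5245 -0.1506  0.078 ]
[322, 213, 19, 14, 209] [330.7 219.7] [ 0.5526 -0.3083  0.078 ]
```

```bash
python3 - <<'E'
from m import *
a=arm.get_image('top')
from scipy.optimize import least_squares
c=np.array([(22,277),(287,344),(327,188),(78,126)])/3+[90,120]
L=np.array([(-.089,.144),(-.089,-.144),(.089,-.144),(.089,.144)])
f=lambda p:(np.array([w2px(a,[*(p[:2]+np.array([[np.cos(p[2]),-np.sin(p[2])],[np.sin(p[2]),np.cos(p[2])]])@q),.095]) for q in L])-c).ravel()
r=least_squares(f,[.52,.26,.2]);x,y,t=r.x;print(r.x.round(4),r.fun.round(1))
for s in(1,-1):print((x-s*.068*np.sin(t)).round(4),(y+s*.068*np.cos(t)).round(4))
for u,v in[(495,150),(665,160)]:print('pan',px2w(a,u/3+90,v/3+120,.03))
for u,v in[(600,317),(610,410)]:print('spray',px2w(a,u/1.5625,v/1.5625,.1))
E
```

```text
[ 0.5246  0.2718 -0.17  ] [-0.6  1.  -0.5  0.8  1.9 -0.9 -0.7 -1.1]
0.5361 0.3388
0.5131 0.2048
pan [ 0.66020061 -0.0541457   0.03      ]
pan [ 0.66294752 -0.24888721  0.03      ]
spray [ 0.56159855 -0.47071017  0.1       ]
spray [ 0.37743561 -0.48941926  0.1       ]
```

Request:
{"name": "play_rows", "arguments": {"targets": "0 0 -75 0.28 -0.45 0.02 1;0 0 -75 0.28 -0.45 0.02 1;0 0 -75 0.28 -0.45 0.02 1;0 0 -75 0.28 -0.45 0.02 1;0 0 -75 0.28 -0.45 0.02 1;0 0 -75 0.28 -0.45 0.02 1;0 0 -75 0.28 -0.45 0.02 1;0 0 -75 0.28 -0.45 0.02 1;0 0 -75 0.28 -0.45 0.02 1;0 0 -75 0.28 -0.45 0.02 1"}}

```text
time_s: 1.3
position: [0.4858, 0.0499, 0.2504]
eef_rot: [3.141, -0.0, 1.394]
contact_force: [-0.4, 0.6, -0.6]
width: 0.998
```

Request:
{"name": "play_rows", "arguments": {"targets": "0 0 0 0.0375 -0.0585 0 1;0 0 0 0.0375 -0.0585 0 1;0 0 0 0.0375 -0.0585 -0.05 1;0 0 0 0.0375 -0.0585 -0.08 1;0 0 0 0.0375 -0.0585 -0.08 1;0 0 0 0.0375 -0.0585 -0.08 1"}}

```text
time_s: 1.9
position: [0.5227, -0.0065, 0.1711]
eef_rot: [3.141, 0.0, 1.398]
contact_force: [1.1, -0.3, 0.5]
width: 1.003
```

```bash
python3 - <<'E'
from m import *
s=arm.sense();w=snap('wrist','w1');E,_=cal(w,s);print(s['position'],s['contact_force'],s['qpos'].round(2));tins({**w,'extrinsics':E})
print(w2px(w,[.5385,-.033,.078],E), w2px(w,[.5266,-.15,.078],E))
E
```

```text
[ 0.52274228 -0.00649552  0.17108974] [ 1.14612    -0.25025708  0.48805672] [-0.08  0.07  1.5  -0.    1.57  0.09]
[254, 174, 64, 60, 2972] [285.2 203.4] [ 0.5423 -0.0284  0.078 ]
[263, 284, 55, 40, 1717] [289.8 303.9] [ 0.5307 -0.1432  0.078 ]
[281.83866718 208.64251515] [286.83144431 309.42585069]
```

View pics/w1.png

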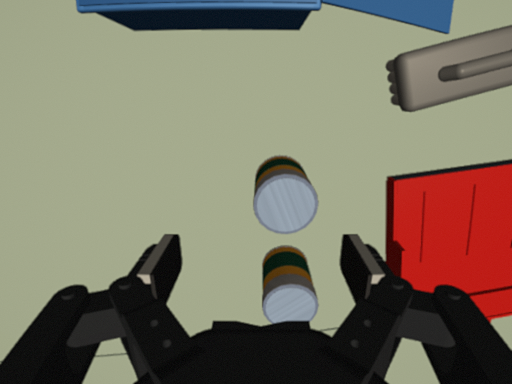

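The wrist view shows the first tin's lid at (285,203), the second at (290,304) and the finger midpoint at about u=261. This puts the first tin within 4 mm of the top view estimate, at (0.541, -0.030).

Request:
{"name": "play_rows", "arguments": {"targets": "0 0 0 0.018 -0.0235 0 1;0 0 0 0.018 -0.0235 -0.03 1;0 0 0 0.018 -0.0235 -0.06 1;0 0 0 0.018 -0.0235 -0.09 1;0 0 0 0.018 -0.0235 -0.115 1;0 0 0 0.018 -0.0235 -0.136 1;0 0 0 0.018 -0.0235 -0.136 1;0 0 0 0.018 -0.0235 -0.136 1"}}

```text
time_s: 2.75
position: [0.542, -0.0301, 0.0365]
eef_rot: [3.138, -0.0, 1.398]
contact_force: [0.0, 0.5, 0.0]
width: 0.999
```

Request:
{"name": "play_rows", "arguments": {"targets": "0 0 0 0 0 0 -1;0 0 0 0 0 0 -1;0 0 0 0 0 0 -1;0 0 0 0 0 0 -1;0 0 0 0 0 0 -1;0 0 0 0 0 0 -1;0 0 0 0 0 0 -1;0 0 0 0 0 0 -1"}}

```text
time_s: 3.55
position: [0.5421, -0.0302, 0.0366]
eef_rot: [3.137, -0.0, 1.398]
contact_force: [0.5, -0.0, 6.6]
width: 0.689
```

Request:
{"name": "play_rows", "arguments": {"targets": "0 0 0 0 0 0.015 -1;0 0 0 0 0 0.04 -1;0 0 0 0 0 0.07 -1;0 0 0 0 0 0.1 -1;0 0 0 0 0 0.13 -1;0 0 0 0 0 0.15 -1;0 0 0 0 0 0.15 -1;0 0 0 0 0 0.15 -1;0 0 0 0 0 0.15 -1;0 0 0 0 0 0.15 -1"}}

```text
time_s: 4.55
position: [0.5399, -0.03, 0.1826]
eef_rot: [-3.139, 0.0, 1.398]
contact_force: [-0.3, -0.2, -0.7]
width: 0.693
```

```bash
cat > wt.py <<'E'
from h import *
F=[];T=[]
for i in range(12):
    arm.get_image('top');s=arm.sense();F.append(s['contact_force']);T.append(s['joint_torque'][1:3])
print(np.mean(F,0).round(2),np.std(F,0).round(2),np.mean(T,0).round(3),s['position'].round(4),s['eef_rot'].round(3),s['width'],s['time_s'])
E
python3 wt.py
```

```text
[ 0.08  0.04 -0.84] [0.6  0.34 0.55] [-40.755 -35.955] [ 0.5406 -0.0301  0.1842] [ 3.141 -0.     1.398] 0.6877181868827111 5.15
```

Request:
{"name": "play_rows", "arguments": {"targets": "0 0 0 0 0.02 0 -1;0 0 0 0 0.055 0 -1;0 0 0 0 0.1 0 -1;0 0 0 -0.003 0.145 0 -1;0 0 0 -0.003 0.19 0 -1;0 0 0 -0.003 0.235 0 -1;0 0 0 -0.004 0.28 0 -1;0 0 0 -0.004 0.32 0 -1;0 0 0 -0.004 0.35 0 -1;0 0 0 -0.004 0.369 0 -1"}}

```text
time_s: 6.15
position: [0.536, 0.3414, 0.1838]
eef_rot: [-3.141, -0.0, 1.4]
contact_force: [-0.2, -0.7, -1.5]
width: 0.69
```

Request:
{"name": "play_rows", "arguments": {"targets": "0 0 0 0 0 0 -1;0 0 0 0 0 0 -1;0 0 0 0 0 0 -1"}}

```text
time_s: 6.45
position: [0.5368, 0.338, 0.1842]
eef_rot: [3.141, 0.0, 1.397]
contact_force: [0.1, -1.1, -0.7]
width: 0.692
```

```bash
python3 - <<'E'
from m import *
s=arm.sense();w=snap('wrist','w2');E,_=cal(w,s);print(s['position'],s['contact_force'],s['eef_rot'])
t=-.17;c=np.array([.5246,.2718]);M=np.array([[np.cos(t),-np.sin(t)],[np.sin(t),np.cos(t)]])
A=cv2.imread('pics/w2.png')
for q in [(-.081,-.136),(.081,-.136),(.081,.136),(-.081,.136)]:
    p=w2px(w,[*(c+M@q),.095],E);print(p.round());cv2.circle(A,tuple(int(k) for k in p),3,(0,255,255),-1)
cv2.imwrite('pics/w2.png',A)
E
```

```text
[0.53684353 0.33798431 0.18422933] [ 0.11496376 -1.09513367 -0.6870691 ] [3.14140141e+00 3.36909310e-04 1.39675928e+00]
[189. 354.]
[331. 354.]
[358. 106.]
[160. 107.]
```

View pics/w2.png

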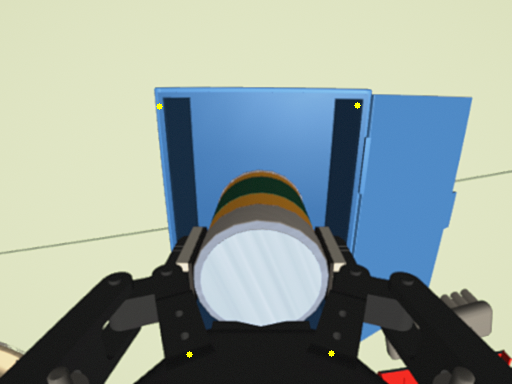

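The wrist view shows the tin held upright between the fingers over the caddy. The inner rim corners sit near (164,97) and (364,97), about 4 mm +x and 6 mm +y of my prediction, so I shift slightly and descend.

Request:
{"name": "play_rows", "arguments": {"targets": "0 0 0 0.003 0.004 -0.015 -1;0 0 0 0.003 0.004 -0.04 -1;0 0 0 0.003 0.004 -0.065 -1;0 0 0 0.003 0.004 -0.09 -1;0 0 0 0.003 0.004 -0.11 -1;0 0 0 0.003 0.004 -0.125 -1;0 0 0 0.003 0.004 -0.134 -1;0 0 0 0.003 0.004 -0.139 -1;0 0 0 0.003 0.004 -0.139 -1;0 0 0 0.003 0.004 -0.139 -1"}}

```text
time_s: 7.5
position: [0.5401, 0.3432, 0.0462]
eef_rot: [3.14, -0.001, 1.398]
contact_force: [1.0, -0.7, -0.7]
width: 0.692
```

Request:
{"name": "play_rows", "arguments": {"targets": "0 0 0 0 0 -0.002 -1;0 0 0 0 0 -0.004 -1;0 0 0 0 0 -0.004 -1"}}

```text
time_s: 7.8
position: [0.5395, 0.3429, 0.0411]
eef_rot: [3.142, 0.0, 1.398]
contact_force: [0.4, 0.4, -1.6]
width: 0.688
```

Request:
{"name": "play_rows", "arguments": {"targets": "0 0 0 0 0 -0.001 -1;0 0 0 0 0 -0.0015 -1;0 0 0 0 0 -0.0015 -1"}}

```text
time_s: 8.1
position: [0.5397, 0.3431, 0.0406]
eef_rot: [3.141, -0.0, 1.398]
contact_force: [-2.8, -1.3, 5.4]
width: 0.687
```

Request:
{"name": "play_rows", "arguments": {"targets": "0 0 0 0 0 0 0.5;0 0 0 0 0 0 0.6;0 0 0 0 0 0 0.8;0 0 0 0 0 0 1;0 0 0 0 0 0 1;0 0 0 0 0 0 1;0 0 0 0 0 0 1"}}

```text
time_s: 8.8
position: [0.5396, 0.343, 0.0397]
eef_rot: [3.142, -0.0, 1.398]
contact_force: [-0.4, 0.9, 0.1]
width: 0.999
```

Request:
{"name": "play_rows", "arguments": {"targets": "0 0 0 0 0 0.03 1;0 0 0 0 0 0.065 1;0 0 0 0 0 0.11 1;0 0 0 0 0 0.14 1;0 0 0 0 0 0.145 1;0 0 0 0 0 0.145 1;0 0 0 0 0 0.145 1"}}

```text
time_s: 9.5
position: [0.5391, 0.3426, 0.1828]
eef_rot: [-3.139, 0.002, 1.398]
contact_force: [0.7, 1.5, -0.7]
width: 0.996
```

```bash
python3 wt.py; python3 - <<'E'
from m import *
a=snap('top','t2');tins(a,.082)
E
```

```text
[ 0.03 -0.31  0.09] [0.6  0.54 0.43] [-51.553 -35.908] [0.5396 0.343  0.1847] [ 3.141 -0.     1.398] 1.0002269849529584 10.1
[122, 185, 17, 16, 227] [130.2 192.4] [0.5387 0.3401 0.082 ]
[322, 194, 18, 17, 231] [330.6 201.9] [ 0.556  -0.3064  0.082 ]
[273, 199, 17, 17, 231] [281.2 206.9] [ 0.5279 -0.1487  0.082 ]
[474, 358, 27, 26, 481] [487.  372.8] [ 0.0872 -0.7675  0.082 ]
```

Tin A weighs about 0.93 N against 0.09 N empty, so it is light. The top view shows it standing at (0.539, 0.340) in the caddy. On to tin B.

Request:
{"name": "play_rows", "arguments": {"targets": "0 0 0 -0.01 -0.05 0 1;0 0 0 -0.01 -0.1 0 1;0 0 0 -0.01 -0.15 0 1;0 0 0 -0.01 -0.2 0 1;0 0 0 -0.01 -0.25 0 1;0 0 0 -0.01 -0.3 0 1;0 0 0 -0.01 -0.35 0 1;0 0 0 -0.01 -0.4 0 1;0 0 0 -0.01 -0.44 0 1;0 0 0 -0.01 -0.47 0 1"}}

```text
time_s: 11.15
position: [0.5292, -0.1297, 0.1849]
eef_rot: [3.141, 0.0, 1.396]
contact_force: [0.6, 0.1, -0.2]
width: 1.0
```

Request:
{"name": "play_rows", "arguments": {"targets": "0 0 0 -0.001 -0.02 0 1;0 0 0 -0.001 -0.02 0 1;0 0 0 -0.001 -0.02 0 1"}}

```text
time_s: 11.45
position: [0.5286, -0.1469, 0.1847]
eef_rot: [3.142, -0.0, 1.397]
contact_force: [-0.5, -0.7, -0.8]
width: 1.003
```

Request:
{"name": "play_rows", "arguments": {"targets": "0 0 0 0 -0.001 -0.03 1;0 0 0 0 -0.001 -0.07 1;0 0 0 0 -0.001 -0.11 1;0 0 0 0 -0.001 -0.135 1;0 0 0 0 -0.001 -0.15 1;0 0 0 0 -0.001 -0.15 1;0 0 0 0 -0.001 -0.15 1;0 0 0 0 -0.001 -0.15 1"}}

```text
time_s: 12.25
position: [0.5299, -0.1482, 0.0368]
eef_rot: [3.138, 0.001, 1.398]
contact_force: [-0.4, -0.1, 0.2]
width: 0.997
```

Request:
{"name": "play_rows", "arguments": {"targets": "0 0 0 0 0 0 -1;0 0 0 0 0 0 -1;0 0 0 0 0 0 -1;0 0 0 0 0 0 -1;0 0 0 0 0 0 -1;0 0 0 0 0 0 -1;0 0 0 0 0 0 -1;0 0 0 0 0 0 -1"}}

```text
time_s: 13.05
position: [0.5295, -0.1483, 0.0361]
eef_rot: [3.139, 0.0, 1.398]
contact_force: [-0.5, 0.9, 6.1]
width: 0.688
```

Request:
{"name": "play_rows", "arguments": {"targets": "0 0 0 0 0 0.015 -1;0 0 0 0 0 0.04 -1;0 0 0 0 0 0.07 -1;0 0 0 0 0 0.1 -1;0 0 0 0 0 0.13 -1;0 0 0 0 0 0.15 -1;0 0 0 0 0 0.15 -1;0 0 0 0 0 0.15 -1;0 0 0 0 0 0.15 -1;0 0 0 0 0 0.15 -1"}}

```text
time_s: 14.05
position: [0.528, -0.1478, 0.183]
eef_rot: [-3.139, -0.001, 1.398]
contact_force: [-0.0, -0.2, -0.6]
width: 0.687
```

```bash
python3 wt.py
```

```text
[ 0.31  0.18 -0.88] [0.6  0.45 0.3 ] [-41.686 -36.042] [ 0.5286 -0.148   0.1847] [3.141 0.    1.398] 0.6902200345525503 14.65
```

Tin B weighs 0.88 N, so it is light too, and C should be the full one. Now I carry B to the right place in the caddy.

Request:
{"name": "play_rows", "arguments": {"targets": "0 0 0 0 0.02 0 -1;0 0 0 0 0.055 0 -1;0 0 0 0 0.1 0 -1;0 0 0 -0.005 0.145 0 -1;0 0 0 -0.008 0.19 0 -1;0 0 0 -0.01 0.235 0 -1;0 0 0 -0.012 0.28 0 -1;0 0 0 -0.0125 0.32 0 -1;0 0 0 -0.0125 0.345 0 -1;0 0 0 -0.0125 0.357 0 -1"}}

```text
time_s: 15.65
position: [0.5157, 0.211, 0.1846]
eef_rot: [-3.142, -0.0, 1.4]
contact_force: [0.4, -0.0, -0.2]
width: 0.691
```

Request:
{"name": "play_rows", "arguments": {"targets": "0 0 0 0 0 0 -1;0 0 0 0 0 0 -1;0 0 0 0 0 0 -1"}}

```text
time_s: 15.95
position: [0.5164, 0.2076, 0.1847]
eef_rot: [3.141, 0.0, 1.396]
contact_force: [0.3, 0.1, -1.1]
width: 0.686
```

```bash
python3 - <<'E'
from m import *
s=arm.sense();print(s['position'],s['contact_force'],s['eef_rot'],s['width']);w=snap('wrist','w3')
E
```

```text
[0.51637074 0.2075935  0.18473819] [ 0.33480692  0.1251408  -1.10981297] [3.14138536e+00 3.09498201e-04 1.39608825e+00] 0.686467107696927
```

View pics/w3.png

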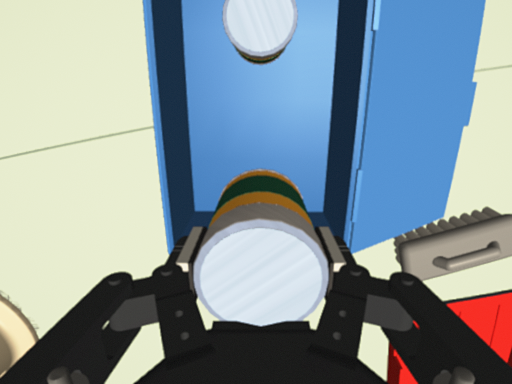

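```bash
python3 - <<'E'
from m import *
s=arm.sense();w=arm.get_image('wrist');E,_=cal(w,s)
t=-.17;c=np.array([.528,.2765]);M=np.array([[np.cos(t),-np.sin(t)],[np.sin(t),np.cos(t)]])
for q in [(-.081,-.136),(.081,-.136)]:
  for z in(.004,.095): print(q,z,w2px(w,[*(c+M@q),z],E).round())
for z in (.15,.228):print(w2px(w,[s['position'][0],s['position'][1]+.03,z],E).round())
print(px2w(w,260,16,.082,E))
E
```

```text
(-0.081, -0.136) 0.004 [197. 212.]
(-0.081, -0.136) 0.095 [177. 251.]
(0.081, -0.136) 0.004 [324. 211.]
(0.081, -0.136) 0.095 [344. 250.]
[252. 171.]
[247. 224.]
[0.54039008 0.3434647  0.082     ]
```

The picture shows tin A standing at the far end and the near floor edge at v=212, which matches the prediction. Lowering.

Request:
{"name": "play_rows", "arguments": {"targets": "0 0 0 0 0.002 -0.015 -1;0 0 0 0 0.002 -0.04 -1;0 0 0 0 0.002 -0.065 -1;0 0 0 0 0.002 -0.09 -1;0 0 0 0 0.002 -0.11 -1;0 0 0 0 0.002 -0.125 -1;0 0 0 0 0.002 -0.134 -1;0 0 0 0 0.002 -0.139 -1;0 0 0 0 0.002 -0.141 -1;0 0 0 0 0.002 -0.143 -1"}}

```text
time_s: 17.05
position: [0.5167, 0.2111, 0.0424]
eef_rot: [3.14, -0.001, 1.398]
contact_force: [0.2, 0.7, -0.5]
width: 0.69
```

Request:
{"name": "play_rows", "arguments": {"targets": "0 0 0 0 0 -0.001 -1;0 0 0 0 0 -0.0015 -1;0 0 0 0 0 -0.0015 -1;0 0 0 0 0 -0.0015 -1"}}

```text
time_s: 17.45
position: [0.5162, 0.211, 0.0404]
eef_rot: [3.141, -0.0, 1.398]
contact_force: [0.0, -0.3, -1.5]
width: 0.69
```

Request:
{"name": "play_rows", "arguments": {"targets": "0 0 0 0 0 -0.001 -1;0 0 0 0 0 -0.001 -1;0 0 0 0 0 -0.001 -1"}}

```text
time_s: 17.75
position: [0.5163, 0.2111, 0.0401]
eef_rot: [3.141, -0.0, 1.398]
contact_force: [-2.4, -1.0, 6.0]
width: 0.689
```

Contact on the floor, so I release and rise.

Request:
{"name": "play_rows", "arguments": {"targets": "0 0 0 0 0 0 0.5;0 0 0 0 0 0 0.6;0 0 0 0 0 0 0.8;0 0 0 0 0 0 1;0 0 0 0 0 0 1;0 0 0 0 0 0 1;0 0 0 0 0 0 1"}}

```text
time_s: 18.45
position: [0.5161, 0.2109, 0.0391]
eef_rot: [3.142, 0.0, 1.398]
contact_force: [0.1, 0.5, 1.1]
width: 1.0
```

Request:
{"name": "play_rows", "arguments": {"targets": "0 0 0 0 0 0.03 1;0 0 0 0 0 0.065 1;0 0 0 0 0 0.11 1;0 0 0 0 0 0.14 1;0 0 0 0 0 0.146 1;0 0 0 0 0 0.146 1;0 0 0 0 0 0.146 1"}}

```text
time_s: 19.15
position: [0.5155, 0.2107, 0.1834]
eef_rot: [-3.139, 0.001, 1.398]
contact_force: [0.1, 0.1, -0.1]
width: 1.0
```

```bash
python3 - <<'E'
from m import *
a=snap('top','t3');tins(a,.082);tins(a,.078);print(arm.sense()['position'])
b=arm.get_image('scene');tins(b,.082);tins(b,.078)
E
```

```text
[121, 189, 17, 12, 138] [128.  195.1] [0.5295 0.3456 0.082 ]
[167, 194, 12, 17, 144] [172.4 201.4] [0.5194 0.2012 0.082 ]
[322, 194, 18, 17, 229] [330.7 201.9] [ 0.5562 -0.3065  0.082 ]
[474, 358, 27, 26, 475] [487.  372.8] [ 0.0872 -0.7675  0.082 ]
[121, 189, 17, 12, 138] [128.  195.1] [0.5303 0.3471 0.078 ]
[167, 194, 12, 17, 144] [172.4 201.4] [0.5201 0.2023 0.078 ]
[322, 194, 18, 17, 229] [330.7 201.9] [ 0.5571 -0.3073  0.078 ]
[474, 358, 27, 26, 475] [487.  372.8] [ 0.0864 -0.7699  0.078 ]
[0.51532708 0.2106685  0.18297931]
[159, 152, 16, 10, 122] [166.3 156.6] [0.5364 0.3404 0.082 ]
[181, 166, 17, 11, 138] [189.2 171.2] [0.5126 0.2087 0.082 ]
[322, 213, 19, 14, 209] [330.6 219.7] [ 0.5486 -0.3094  0.082 ]
[159, 152, 16, 10, 122] [166.3 156.6] [0.5401 0.3449 0.078 ]
[181, 166, 17, 11, 138] [189.2 171.2] [0.5162 0.2126 0.078 ]
[322, 213, 19, 14, 209] [330.6 219.7] [ 0.5525 -0.3081  0.078 ]
```

Both tins stand in the caddy (scene view (0.536,0.340) and (0.513,0.209)). Now tin C.

Request:
{"name": "play_rows", "arguments": {"targets": "0 0 0 0.004 -0.05 0 1;0 0 0 0.008 -0.1 0 1;0 0 0 0.012 -0.15 0 1;0 0 0 0.016 -0.2 0 1;0 0 0 0.02 -0.25 0 1;0 0 0 0.024 -0.3 0 1;0 0 0 0.028 -0.35 0 1;0 0 0 0.032 -0.4 0 1;0 0 0 0.036 -0.44 0 1;0 0 0 0.041 -0.48 0 1"}}

```text
time_s: 20.25
position: [0.5564, -0.271, 0.1835]
eef_rot: [-3.139, -0.001, 1.397]
contact_force: [-0.4, -0.3, 0.8]
width: 1.003
```

Request:
{"name": "play_rows", "arguments": {"targets": "0 0 0 0 -0.02 0 1;0 0 0 0 -0.037 0 1;0 0 0 0 -0.037 0 1;0 0 0 0 -0.037 0 1"}}

```text
time_s: 20.65
position: [0.5571, -0.3053, 0.1845]
eef_rot: [-3.141, -0.001, 1.398]
contact_force: [-0.3, 0.5, -0.6]
width: 1.001
```

```bash
python3 wt.py
```

```text
[-0.44 -0.01  0.3 ] [0.43 0.53 0.5 ] [-50.859 -35.817] [ 0.5571 -0.306   0.1852] [3.141 0.    1.398] 0.9999216137280514 21.25
```

Request:
{"name": "play_rows", "arguments": {"targets": "0 0 0 0 0 -0.03 1;0 0 0 0 0 -0.07 1;0 0 0 0 0 -0.11 1;0 0 0 0 0 -0.135 1;0 0 0 0 0 -0.15 1;0 0 0 0 0 -0.15 1;0 0 0 0 0 -0.15 1;0 0 0 0 0 -0.15 1"}}

```text
time_s: 22.05
position: [0.5582, -0.3068, 0.0376]
eef_rot: [3.138, 0.001, 1.398]
contact_force: [0.7, -0.3, -0.2]
width: 0.997
```

Request:
{"name": "play_rows", "arguments": {"targets": "0 0 0 0 0 0 -1;0 0 0 0 0 0 -1;0 0 0 0 0 0 -1;0 0 0 0 0 0 -1;0 0 0 0 0 0 -1;0 0 0 0 0 0 -1;0 0 0 0 0 0 -1;0 0 0 0 0 0 -1"}}

```text
time_s: 22.85
position: [0.5579, -0.3065, 0.0367]
eef_rot: [3.139, 0.001, 1.398]
contact_force: [1.1, -0.0, 5.3]
width: 0.688
```

Request:
{"name": "play_rows", "arguments": {"targets": "0 0 0 0 0 0.015 -1;0 0 0 0 0 0.04 -1;0 0 0 0 0 0.07 -1;0 0 0 0 0 0.1 -1;0 0 0 0 0 0.13 -1;0 0 0 0 0 0.155 -1;0 0 0 0 0 0.175 -1;0 0 0 0 0 0.185 -1;0 0 0 0 0 0.185 -1;0 0 0 0 0 0.185 -1"}}

```text
time_s: 23.85
position: [0.5566, -0.3058, 0.2186]
eef_rot: [-3.139, -0.001, 1.398]
contact_force: [-0.9, 0.4, -4.8]
width: 0.693
```

```bash
python3 wt.py; python3 - <<'E'
from m import *
snap('scene','end');a=arm.get_image('top');tins(a,.082)
E
```

```text
[-0.01  0.02 -4.78] [0.5  0.56 0.56] [-53.997 -38.563] [ 0.5571 -0.306   0.2202] [3.141 0.    1.398] 0.6920768582291899 24.45
[122, 185, 17, 17, 236] [130.  192.6] [0.5382 0.3407 0.082 ]
[161, 194, 18, 18, 240] [169.6 202.4] [0.5156 0.2098 0.082 ]
[474, 358, 27, 26, 483] [487.1 372.8] [ 0.0873 -0.7677  0.082 ]
```

View pics/end.png

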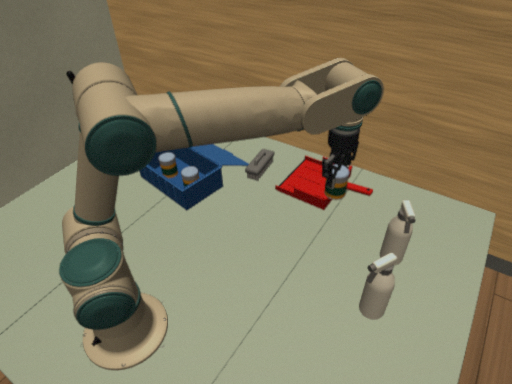

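The picture shows both tins upright in the caddy at (168,163) and (190,176), the third held upright at (337,183), and the bystanders where they were. Handing in.

```bash
python3 -c "
from plant import arm
print(arm.sign_off())"
```

```text
the job is handed in; nothing more can be done
None
```

I stood the two light tins upright in the caddy and handed the job in with the heavy one still held up. The clock read about 24.5 s of the 72 s allowed, and `sign_off` gave no verdict.

| Tin (order lifted) | Reading in the gripper | Empty gripper reading | Where it ended |
|---|---|---|---|
| First | about -0.84 N | 0.09 N after its release | Left place in caddy, at about (0.538, 0.341) |
| Second | about -0.88 N | not read separately | Right place in caddy, at about (0.516, 0.210) |
| Third | about -4.8 N | 0.30 N before its lift | Held in the gripper |

- **Weights:** the readings vary by about 0.5 N, but the third tin is roughly 4 N (about 400 g) heavier than the others, so there is no doubt which is full.
- **Last checks:** the final top view shows both light tins on their places. The final scene view shows them upright, with the bystanders where they were at the start. The heavy tin's underside is about 18 cm above the shelf, worked out from the gripper height, and the arm was at rest.
- **Disagreement:** the cameras differed by 4 to 6 mm on positions. I took the wrist camera's correction for the caddy, and both tins were lowered to light floor contact (about 5–6 N) before I let go.

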